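Snap the lifting hook onto the transformer

TASK

Get the amber-coil transformer ready for the hoist: take the snap hook with the yellow grip by its grip and press it straight down over the crossbar of the lifting bow on the transformer with the amber coil, until its sprung gate is pushed open and snaps shut under the bar. Then let go, leaving the hook clipped on the bow. Leave the hook with the red grip where it stands.

Things in the scene. Friction and masses are not known exactly. Their poses are not given: they have to be found in the camera images.
- yellow_hook_grip (a point): Centre of the loose snap hook's yellow grip (16 mm thick in x, 56 in y, 30 in z, up), 106 mm above its soles; pinch the 16 mm from above. Upright on two feet, mouth down. Below the grip an aluminium loop of 12 mm bar in the y-z plane: spine underside 80 mm above the soles, posts' inner faces at y = -37 and +21 mm, outer ends -49 and +33; feet 26 mm thick. Gate between the posts. 0.22-0.35 kg.
- gate (a joint): Angle of the yellow hook's sprung gate, rad: 0 shut, 1.3 fully up into the loop. An 8 mm brass rod 12 mm above the soles, hinged at y = -33 mm from the grip centre, free end at y = +19. A bar entering the mouth at y = -12 to +14 mm (best 0) lifts it against 5 to 12 N and slips past its end 35 to 50 mm above the shut gate, which then snaps shut under the bar.
- amber_tr_bar (a point): Middle of the lifting bow's crossbar on the fixed transformer with the amber coil: 10 mm steel bar along x (z up), 170 mm above the bench, 70 above the white top plate (84 x 170 mm); bow legs at x = -35 and +35 mm. The hook goes on with its thickness along the bar, either way round; feet on the plate, its grip centre is 36 mm above this point. A black-coil transformer with the same bow is near.
- red_hook_grip (a point): Centre of the grip of the bystander hook: the same shape and size as the yellow one, with a red grip, standing loose on the bench. It stays where it is.
Mind the look-alikes: they are no part of the job. Leave any purple look-alike of the part that bears yellow_hook_grip alone.

How it is judged:
On the way:
1. the gate is pushed open with the bow's crossbar in the mouth of the yellow hook (value of joint gate above 0.25 rad and x of amber_tr_bar in the frame of yellow_hook_grip between -0.035 and 0.035 m and y of amber_tr_bar in the frame of yellow_hook_grip between -0.036 and 0.022 m and z of amber_tr_bar in the frame of yellow_hook_grip between -0.105 and -0.026 m), for 0.02 s.
At the end, for the whole second after the job is handed in: The amber transformer's crossbar passes through the yellow hook's loop, between posts, spine and gate (its middle within 35 mm of the loop's mid-plane, hook within 40 degrees of square); the gate is shut within 0.1 rad; the hook is released; the red hook is within 30 mm of its start (value of joint gate below 0.1 rad and x of amber_tr_bar in the frame of yellow_hook_grip between -0.035 and 0.035 m and y of amber_tr_bar in the frame of yellow_hook_grip between -0.036 and 0.022 m and z of amber_tr_bar in the frame of yellow_hook_grip between -0.086 and -0.026 m and angle between the x axis of yellow_hook_grip and the x axis of amber_tr_bar, either way round below 0.7 rad and distance of red_hook_grip from where it was at the start of the episode below 0.03 m); the robot touches nothing.
It fails at once if the red hook was knocked over or moved more than 30 mm (distance of red_hook_grip from where it was at the start of the episode above 0.03 m).
It also fails if it takes over 38 s, if anything falls off the work surface, if the arm or the gripper's body presses on something with over 40 N, if the wrist force passes 120 N, or if a joint passes its speed limit or range.

ROBOT

A 6-joint arm with a two-finger parallel gripper is mounted at the origin on the work surface. World frame = base frame: x ahead of the robot, y to its left, z up, the work surface at z = 0. Lengths are in m, angles in rad, forces in N, time in s.
With the tool pointing down it reaches from about 0.35 to 0.775 m from the base axis. Payload 5.5 kg.
Tool frame: the origin (TCP) lies at the very end of the fingers, on their centre line; the grasp point (between the pads) lies 19 mm behind it (grip_point_offset is the distance from the TCP to the grasp point, in m); z points along the fingers, y is the direction in which the jaws open and shut (so a half turn about z gives the same grasp; the last joint's range is limited). The gripper opens to 85 mm and grips with 20 to 120 N. Pads are 22 mm wide; open, the fingers measure 114 mm over their backs; the gripper's body (76 mm by 85 mm) begins 54 mm behind the grasp point. The pads swing forward as they close: fully open they stand 13 mm farther back than shut.
Start: joints at [-1.478, 0.313, 0.046, 1.304, 0, 1.431], TCP at [0.133, -0.56, 0.231] pointing down, gripper open.
Joint ranges: [-2.76, 2.76], [-0.86, 1.69], [-1.03, 1.26], [-2.2, 2.34], [-1.47, 1.5], [-3.14, 3.14]. Speed limits (rad/s): [2.57, 2.57, 3.14, 3.14, 3.14, 3.14].

INTERFACE

Orientations are given as a unit quaternion [w, x, y, z].
In Python, from workcell import * gives the robot as it stands.
- The arm moves only by the shell command python3 -m crank 'ROWS' [OPENING] [FORCE]. ROWS is a JSON object of lists of equal length, an entry for each row: "travel": the shift along the tool's x, y, z in units of 40 mm (1.0 is 40 mm), a list of three; "turn": the turn about the tool's z in rad. In form: {"travel": [[x, y, z], ...], "turn": [turn, ...]}. A call has 1 to 5 rows; each row is the pose to reach, as a shift and turn from the pose commanded when the call began, along the tool's axes at that moment; what a row does not reach only later rows make up. A row lasts 1/12 s, in which the tool goes at most 41.7 mm and 7.16 degrees, less where a joint would pass 70% of its speed; a pose out of reach is approached as far as the arm can. A call with a gripper value outside its range is refused whole. OPENING is the finger opening in mm, from 0 to 85.4, set as the call begins (- or left out, the last holds). The fingers move at their own pace and stop on an object; FORCE is the grip in N (left out, the last holds). Time passes only in rows, so rows that repeat a pose let the fingers close. It gives the time, the measured TCP pose, the force and the opening at its end, in the units of the state.
- get_state(): the state, without advancing time (a new reading comes with each control period).
- read_camera(name): name is "scene" or "top" or "wrist"; returns a dict with "image" (480x640x3 uint8, red, green, blue), "K" (3x3 intrinsics, pixels), "k1" (the pictures are not rectified: a ray, as slopes to the right and down, at radius r is drawn at 1 + k1 r^2 times it, then the intrinsics apply), "R" (3x3) and "t" (3): a world point X has camera coordinates R X + t. Camera axes: x right, y down, z forward; pixel columns grow to the right and rows downward; lengths in m; the calibration is good to about 2 mm. A picture is of the moment at which its call begins. There is no depth.
- hand_in(): hands the job in, once; it reports no verdict.
The state is a dict: "clock": time; "joint_pos": joint angles; "qvel": joint speeds; "tau": joint torques, N m; "tcp_pos": TCP position; "orientation": TCP orientation; "wrist_force": force on the tool from outside, world axes, zero at the start; "ft_torque": the same for the moment, N m; "finger_gap": finger opening in m.
Only numpy, scipy, OpenCV 4.12 (cv2) and the standard library are available. Lean on these libraries where they do the work, as an engineer would, in place of code of your own. Each camera call takes 0.05 s, during which the arm holds its last target. There are 200 camera calls.

## Working session

There is one attempt and no reset: what is moved stays moved. The work goes in short steps, Python scripts to look and compute and a shell command to move; the robot and the scene stay as the last step left them, time stands still between calls to the robot, and variables do not carry over. Pictures are saved under pics/ and viewed, about 8 in all and at most 12, crops included, and the job is handed in when it is done.

```bash
mkdir -p pics; cat > h.py <<'E'
from workcell import *
import numpy as np, cv2, json
def snap(n,f):
    c=read_camera(n); cv2.imwrite('pics/'+f+'.png',c['image'][:,:,::-1])
    json.dump({k:np.asarray(c[k]).tolist() for k in('K','k1','R','t')},open('pics/'+f+'.json','w')); return c
def load(f):
    return {k:np.array(v) for k,v in json.load(open('pics/'+f+'.json')).items()}
def ray(c,uv):
    d=np.array([c['k1'],0,0,0,0],float)
    x=cv2.undistortPoints(np.array([[uv]],float),c['K'],d)[0,0]
    v=c['R'].T@np.array([x[0],x[1],1]); o=-c['R'].T@c['t']; return o,v
def atz(c,uv,z):
    o,v=ray(c,uv); return (o+v*(z-o[2])/v[2]).round(4)
def proj(c,X):
    d=np.array([c['k1'],0,0,0,0],float)
    return cv2.projectPoints(np.array([X],float),cv2.Rodrigues(c['R'])[0],c['t'],c['K'],d)[0][0,0]
def tri(obs):
    A=np.zeros((3,3));b=np.zeros(3)
    for c,uv in obs:
        o,v=ray(c,uv);v/=np.linalg.norm(v);P=np.eye(3)-np.outer(v,v);A+=P;b+=P@o
    return np.linalg.solve(A,b).round(4)
E
python3 - <<'E'
from h import *
snap('scene','s0');snap('top','t0');s=get_state();print(s['clock'],s['tcp_pos'],s['orientation'],s['wrist_force'])
E
```

```text
0.1 [ 0.13260785 -0.55901702  0.23049662] [-8.35935072e-04  9.93233736e-01  1.16129441e-01  2.69396515e-05] [ 0.77742834 -1.47828207  0.55364485]
```

View pics/t0.png

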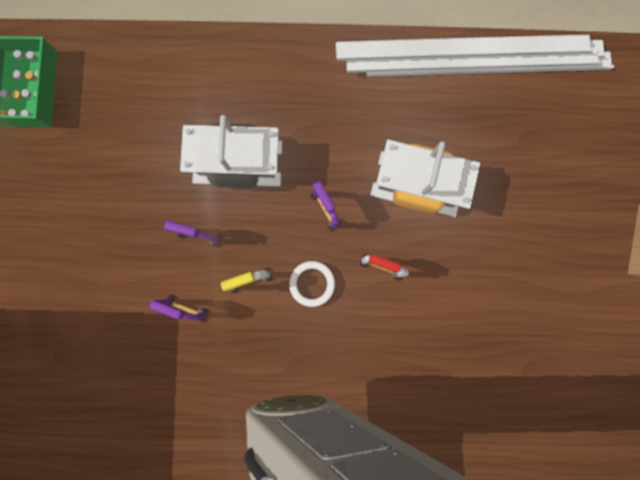

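View pics/s0.png

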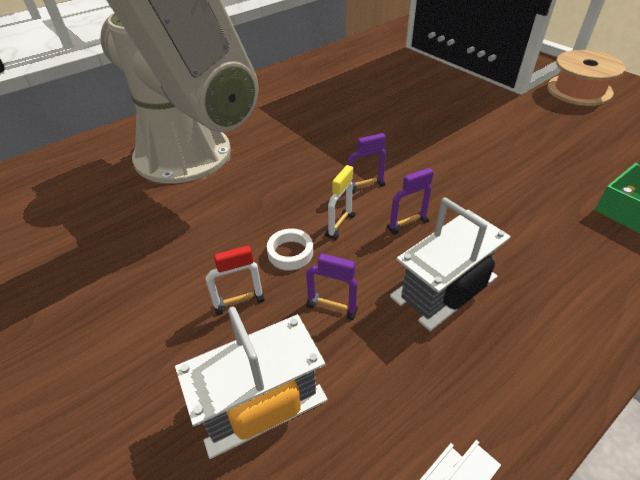

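Top view: yellow grip at about (238,282), grey post stub to its right. Red grip is at (385,264), and the amber bow runs (440,147)–(432,190). Scene view: yellow grip at (343,181), amber bow from (236,314) to (257,384).

```bash
python3 - <<'E'
from h import *
t=load('t0');s=load('s0')
for n,a in (('t',t),('s',s)): print(n,'cam',(-a['R'].T@a['t']).round(3), a['K'][0,0])
print('grip tri',tri([(t,(238,282)),(s,(343,181))]))
for uv in((223,286),(253,277),(238,282)): print('grip z.121',atz(t,uv,.121))
for uv in((265,274),(228,290)): print('foot/post',uv,atz(t,uv,.09),atz(t,uv,.02))
for uv in((440,147),(432,190)): print('bar',atz(t,uv,.172))
for uv in((387,142),(479,160),(470,207),(378,189)): print('plate',atz(t,uv,.1))
for uv in((366,260),(405,273)):print('red',atz(t,uv,.12))
# segment yellow & report PCA in top
im=cv2.cvtColor(cv2.imread('pics/t0.png'),cv2.COLOR_BGR2HSV)
m=cv2.inRange(im,(22,150,120),(34,255,255));m[:260]=0
ys,xs=np.nonzero(m);k=(xs>210)&(xs<260)&(ys<300);print(k.sum());r=cv2.minAreaRect(np.c_[xs,ys][k].astype(np.float32));print(r)
print('centre',atz(t,r[0],.115)); 
E
```

```text
t cam [ 0.417 -0.012  1.016] 526.1303582210635
s cam [ 0.912 -0.315  0.618] 459.20391340867894
grip tri [0.4197 0.1264 0.0996]
grip z.121 [0.4117 0.1474 0.121 ]
grip z.121 [0.4279 0.0971 0.121 ]
grip z.121 [0.419  0.1222 0.121 ]
foot/post (265, 274) [0.434 0.08  0.09 ] [0.4353 0.087  0.02  ]
foot/post (228, 290) [0.4048 0.1439 0.09  ] [0.4039 0.1557 0.02  ]
bar [ 0.6465 -0.2094  0.172 ]
bar [ 0.5744 -0.1959  0.172 ]
plate [ 0.673  -0.1312  0.1   ]
plate [ 0.6441 -0.2961  0.1   ]
plate [ 0.559 -0.279  0.1  ]
plate [ 0.5875 -0.1158  0.1   ]
red [ 0.4607 -0.0942  0.12  ]
red [ 0.4399 -0.1609  0.12  ]
357
((236.6244354248047, 281.34844970703125), (11.03183364868164, 33.902706146240234), 70.34617614746094)
centre [0.42   0.1255 0.115 ]
```

```bash
cat > go.py <<'E'
import sys
from h import *
from scipy.spatial.transform import Rotation as Ro
# go.py x y z yaw_of_tool_y_deg -> travel (tool axes, 40mm units), turn
s=get_state();q=np.array(s['orientation']);R=Ro.from_quat(q[[1,2,3,0]]).as_matrix()
p=np.array(s['tcp_pos']);a=np.degrees(np.arctan2(R[1,1],R[0,1]))
x,y,z,w=map(float,sys.argv[1:5]);d=(w-a+180)%360-180
print('clock',s['clock'],'tcp',p.round(4),'yaw',a.round(2),'tilt',R[2].round(4))
print('travel',(R.T@(np.array([x,y,z])-p)/.04).round(3),'turn',round(-np.radians(d),4),'F',np.round(s['wrist_force'],1),'gap',s['finger_gap'])
E
python3 go.py .42 -.22 .25 -25; python3 go.py .42 .125 .25 18
```

```text
clock 0.1 tcp [ 0.1326 -0.559   0.2305] yaw -76.66 tilt [ 2.0e-04 -1.7e-03 -1.0e+00]
travel [ 8.946 -6.59  -0.474] turn -0.9017 F [ 0.8 -1.5  0.6] gap 0.08515214386234837
clock 0.1 tcp [ 0.1326 -0.559   0.2305] yaw -76.66 tilt [ 2.0e-04 -1.7e-03 -1.0e+00]
travel [ 10.936 -14.983  -0.46 ] turn -1.6522 F [ 0.8 -1.5  0.6] gap 0.08515214386234837
```

```bash
python3 -m crank '{"travel":[[8.95,-6.6,-0.5],[8.95,-6.6,-0.5],[8.95,-6.6,-0.5],[8.95,-6.6,-0.5],[8.95,-6.6,-0.5]],"turn":[-0.9,-0.9,-0.9,-0.9,-0.9]}' 45; python3 go.py .42 -.22 .25 -25
```

```text
clock: 0.52
tcp_pos: [0.2677, -0.3989, 0.2403]
orientation: [-0.0, 0.908, 0.418, 0.0]
wrist_force: [1.5, -0.1, 0.1]
finger_gap: 0.0447
clock 0.5167 tcp [ 0.2677 -0.3989  0.2403] yaw -40.55 tilt [ 5.e-04 -7.e-04 -1.e+00]
travel [ 5.873 -0.015 -0.241] turn -0.2714 F [ 1.5 -0.1  0.1] gap 0.04467735751952722
```

```bash
python3 -m crank '{"travel":[[5.9,0,-0.2],[5.9,0,-0.2],[5.9,0,-0.2],[5.9,0,-0.2],[5.9,0,-0.2]],"turn":[-0.5,-0.5,-0.5,-0.5,-0.5]}'; python3 go.py .40 .11 .25 18
```

```text
clock: 0.93
tcp_pos: [0.4041, -0.2412, 0.2476]
orientation: [-0.0, 0.777, 0.63, -0.0]
wrist_force: [0.3, -0.5, -0.5]
finger_gap: 0.0445
clock 0.9333 tcp [ 0.4041 -0.2412  0.2476] yaw -11.91 tilt [ 0.e+00 -2.e-04 -1.e+00]
travel [ 8.571 -1.912 -0.059] turn -0.522 F [ 0.3 -0.5 -0.5] gap 0.044513243841460416
```

```bash
python3 -m crank '{"travel":[[8.6,-1.9,0],[8.6,-1.9,0],[8.6,-1.9,0],[8.6,-1.9,0],[8.6,-1.9,0]],"turn":[-0.52,-0.52,-0.52,-0.52,-0.52]}';python3 -m crank '{"travel":[[4,-0.9,0],[4,-0.9,0],[4,-0.9,0],[4,-0.9,0]],"turn":[0,0,0,0]}'; python3 go.py .419 .125 .25 18;python3 -c "
from h import *
snap('wrist','w1')"
```

```text
clock: 1.35
tcp_pos: [0.4017, -0.0329, 0.2474]
orientation: [-0.0, 0.589, 0.808, -0.0]
wrist_force: [-0.1, 0.8, -0.2]
finger_gap: 0.045
clock: 1.68
tcp_pos: [0.3179, 0.1082, 0.2474]
orientation: [-0.0, 0.591, 0.807, -0.0]
wrist_force: [0.9, 1.1, 0.5]
finger_gap: 0.0449
clock 1.6833 tcp [0.3179 0.1082 0.2474] yaw 17.57 tilt [ 3.e-04 -5.e-04 -1.e+00]
travel [-0.363  2.536 -0.066] turn -0.0074 F [0.9 1.1 0.5] gap 0.04488639497252106
```

View pics/w1.png

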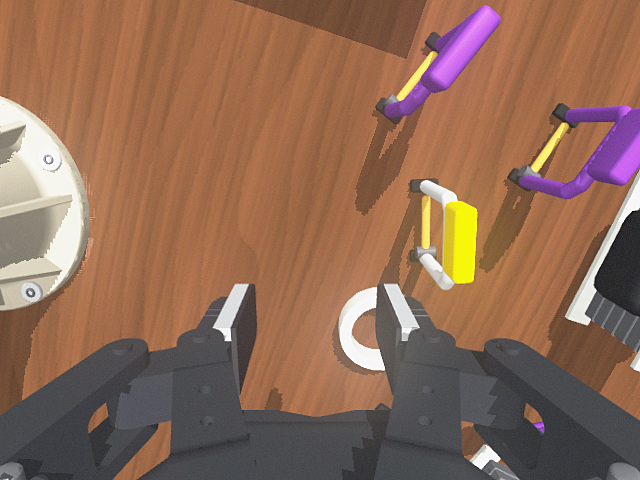

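Wrist view: yellow grip spans roughly (444–477, 203–282), feet at (422,185) and (424,254). I'll project both hook orientations to tell which is right.

```bash
python3 - <<'E'
from h import *
from scipy.optimize import least_squares
w=load('w1');t=load('t0')
print('feet',atz(w,(422,185),.012),atz(w,(424,254),.012))
for uv in((460,203),(458,282)): print('grip ends z.115',atz(w,uv,.115))
for sg in(1,-1):
  # unknown x,y,yaw : features feet (z .012), grip ends; top grip centre
  def P(v,y,z): return [v[0]-sg*y*np.sin(v[2]),v[1]+sg*y*np.cos(v[2]),z]
  def f(v):
    e=[proj(w,P(v,-43,.012) if 0 else P(v,-.043,.012))-np.array((422,185) if sg<0 else (424,254)),
       proj(w,P(v,.027,.012))-np.array((424,254) if sg<0 else (422,185)),
       proj(w,P(v,0,.106))-np.array((461,242)),
       proj(t,P(v,0,.115))-np.array((236.6,281.3))]
    return np.array(e).ravel()
  r=least_squares(f,[.42,.125,.3]);print(sg,r.x.round(4),np.degrees(r.x[2]),r.fun.round(1))
E
```

```text
feet [0.4078 0.15   0.012 ] [0.4344 0.0875 0.012 ]
grip ends z.115 [0.4073 0.152  0.115 ]
grip ends z.115 [0.4287 0.0977 0.115 ]
1 [0.4202 0.1256 0.3954] 22.653051773012255 [ 1.6  2.2  2.2  0.2 -3.  -1.9  0.  -0.1]
-1 [0.4235 0.1181 0.4232] 24.245847982763983 [ 0.9 -8.1  2.4 -5.5 -2.8  8.6  4.4 -1.9]
```

The hypothesis with hook +y towards world +y fits (≤3 px), giving the grip at (0.420, 0.1255) and yaw about 21°.

```bash
python3 go.py .420 .1255 .22 21
```

```text
clock 1.7333 tcp [0.3136 0.113  0.2474] yaw 18.0 tilt [ 0.0045 -0.0023 -1.    ]
travel [-0.528  2.627  0.677] turn -0.0524 F [-4.5  3.1  0.2] gap 0.04498467301838243
```

```bash
python3 -m crank '{"travel":[[-0.5,2.6,0.6],[-0.5,2.6,0.6],[-0.5,2.6,0.6],[-0.5,2.6,0.6],[-0.5,2.6,0.6]],"turn":[-0.05,-0.05,-0.05,-0.05,-0.05]}'; python3 go.py .420 .1255 .088 21
```

```text
clock: 2.15
tcp_pos: [0.4249, 0.1192, 0.2225]
orientation: [-0.001, 0.57, 0.821, -0.001]
wrist_force: [-0.5, -0.1, 0.4]
finger_gap: 0.045
clock 2.15 tcp [0.4249 0.1192 0.2225] yaw 20.47 tilt [ 7.0e-04 -2.9e-03 -1.0e+00]
travel [ 0.189 -0.051  3.363] turn -0.0093 F [-0.5 -0.1  0.4] gap 0.04502008819458994
```

```bash
python3 -m crank '{"travel":[[0.19,-0.05,0.9],[0.19,-0.05,1.8],[0.19,-0.05,2.6],[0.19,-0.05,3.2],[0.19,-0.05,3.36]],"turn":[0,0,0,0,0]}'; python3 -m crank '{"travel":[[0,0,0],[0,0,0]],"turn":[0,0]}'; python3 go.py .420 .1255 .088 21; python3 -c "
from h import *
snap('wrist','w2')"
```

```text
clock: 2.57
tcp_pos: [0.4162, 0.1249, 0.0861]
orientation: [-0.003, 0.57, 0.821, -0.002]
wrist_force: [-0.9, -0.4, 0.5]
finger_gap: 0.0451
clock: 2.73
tcp_pos: [0.4204, 0.1254, 0.0903]
orientation: [0.0, 0.57, 0.821, 0.0]
wrist_force: [0.7, -0.1, -0.0]
finger_gap: 0.0446
clock 2.7333 tcp [0.4204 0.1254 0.0903] yaw 20.44 tilt [-2.e-04  4.e-04 -1.e+00]
travel [ 0.005 -0.008  0.058] turn -0.0098 F [ 0.7 -0.1 -0. ] gap 0.044597223745174684
```

View pics/w2.png

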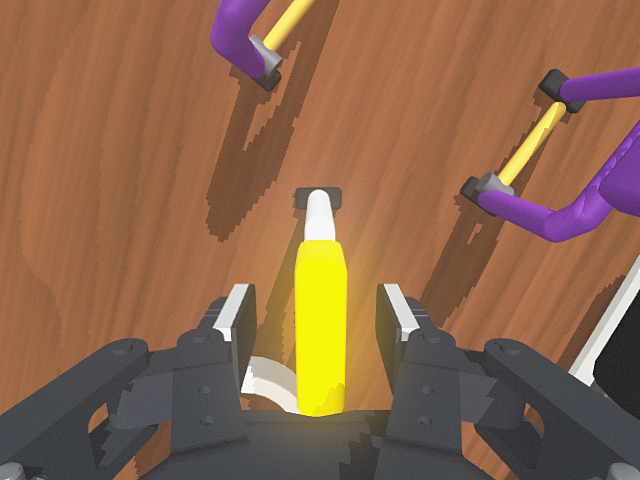

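The grip sits centred between the pads (x≈320) and square to them. Now I close and lift.

```bash
python3 -m crank '{"travel":[[0,0,0.05],[0,0,0.05],[0,0,0.05],[0,0,0.05],[0,0,0.05]],"turn":[0,0,0,0,0]}' 8 70; python3 -m crank '{"travel":[[0,0,0],[0,0,0],[0,0,-0.1],[0,0,-0.4],[0,0,-0.9]],"turn":[0,0,0,0,0]}'; python3 -m crank '{"travel":[[0,0,-1],[0,0,-2],[0,0,-3],[0,0,-4],[0,0,-4.6]],"turn":[0,0,0,0,0]}'; python3 go.py .6105 -.2030 .32 -10.5
```

```text
clock: 3.2
tcp_pos: [0.4216, 0.1257, 0.0886]
orientation: [0.001, 0.57, 0.821, 0.001]
wrist_force: [-1.2, -0.2, 7.0]
finger_gap: 0.015
clock: 3.62
tcp_pos: [0.4181, 0.1253, 0.1219]
orientation: [-0.002, 0.57, 0.821, -0.002]
wrist_force: [-0.6, 0.0, -3.4]
finger_gap: 0.0155
clock: 4.03
tcp_pos: [0.4207, 0.1257, 0.3114]
orientation: [0.001, 0.57, 0.821, 0.001]
wrist_force: [1.4, 0.8, -2.8]
finger_gap: 0.015
clock 4.0333 tcp [0.4207 0.1257 0.3114] yaw 20.46 tilt [-0.001   0.0037 -1.    ]
travel [-9.357  1.573 -0.199] turn 0.5404 F [ 1.4  0.8 -2.8] gap 0.01501364404814224
```

```bash
python3 -m crank '{"travel":[[-0.8,0.13,-0.1],[-1.7,0.3,-0.2],[-2.6,0.45,-0.2],[-3.5,0.6,-0.2],[-4.4,0.75,-0.2]],"turn":[0.08,0.16,0.24,0.32,0.4]}'; python3 go.py .6105 -.2030 .32 -10.5
```

```text
clock: 4.45
tcp_pos: [0.5101, -0.0302, 0.3152]
orientation: [-0.0, 0.723, 0.69, -0.0]
wrist_force: [0.5, 0.1, -3.0]
finger_gap: 0.0154
clock 4.45 tcp [ 0.5101 -0.0302  0.3152] yaw -2.67 tilt [ 2.e-04 -7.e-04 -1.e+00]
travel [-4.199  2.707 -0.123] turn 0.1367 F [ 0.5  0.1 -3. ] gap 0.015416071663492945
```

```bash
python3 -m crank '{"travel":[[-0.8,0.5,-0.1],[-1.7,1.1,-0.1],[-2.6,1.7,-0.1],[-3.5,2.3,-0.1],[-4.2,2.7,-0.1]],"turn":[0.03,0.06,0.1,0.14,0.14]}'; python3 -m crank '{"travel":[[0,0,0],[0,0,0],[0,0,0]],"turn":[0,0,0]}'; python3 go.py .6105 -.2030 .29 -10.5; python3 - <<'E'
from h import *
a=snap('wrist','w3')['image'];b=snap('top','t3')['image'];c=snap('scene','s3')['image']
o=np.zeros((600,800,3),np.uint8)
o[:300,:400]=cv2.resize(a,(400,300));o[:300,400:]=cv2.resize(b[100:280,340:580],(400,300),interpolation=cv2.INTER_CUBIC)
o[300:,:400]=cv2.resize(c[180:480,120:520],(400,300))
cv2.imwrite('pics/m3.png',o[:,:,::-1])
E
```

```text
clock: 4.87
tcp_pos: [0.6113, -0.2034, 0.3183]
orientation: [-0.001, 0.769, 0.639, -0.0]
wrist_force: [1.4, 1.1, -2.7]
finger_gap: 0.0152
clock: 5.12
tcp_pos: [0.6101, -0.2013, 0.3181]
orientation: [-0.001, 0.769, 0.639, -0.0]
wrist_force: [0.9, 0.8, -3.4]
finger_gap: 0.0151
clock 5.1167 tcp [ 0.6101 -0.2013  0.3181] yaw -10.52 tilt [ 0.001  -0.0028 -1.    ]
travel [-0.042  0.019  0.703] turn -0.0003 F [ 0.9  0.8 -3.4] gap 0.01510284330977877
```

View pics/m3.png

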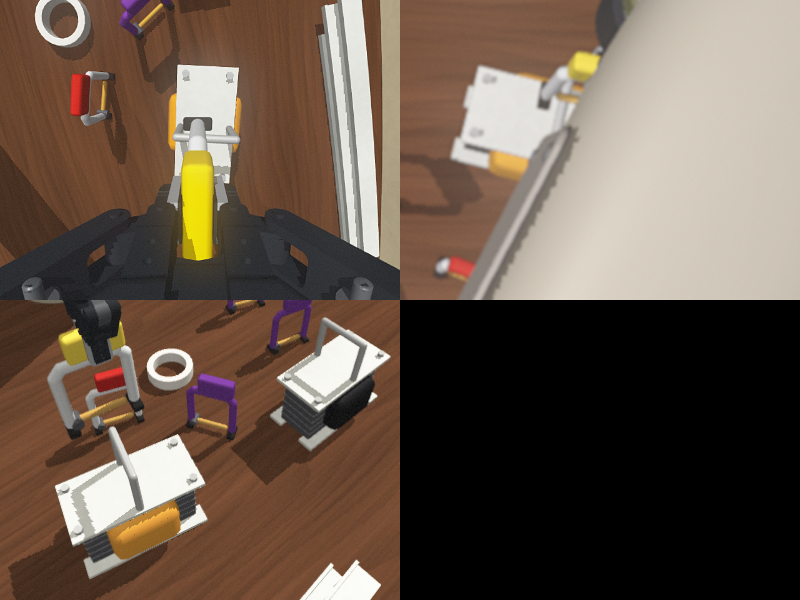

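Wrist panel: bow bar from about (282,222) to (381,224) in full pixels, plate square to the hook, and the hook held upright. I'll fuse the three views for the bar position.

```bash
python3 - <<'E'
from h import *
w=load('w3');t=load('t0');s=load('s0')
for uv in((282,222),(381,224),(331,223)): print('w bar',atz(w,uv,.172))
# plate far corners in wrist at z=.1
for uv in((284,106),(386,106)): print('plate',atz(w,uv,.1))
print('tri far',tri([(t,(440,147)),(s,(257,384))]),'near',tri([(t,(432,190)),(s,(236,314))]))
for uv in((257,384),(236,314)):print('s',atz(s,uv,.172))
for n in('w3',):
  im=cv2.imread('pics/w3.png')[170:300,240:420];cv2.imwrite('pics/w3c.png',cv2.resize(im,None,fx=4,fy=4,interpolation=cv2.INTER_CUBIC))
E
```

```text
w bar [ 0.5842 -0.1989  0.172 ]
w bar [ 0.655  -0.2135  0.172 ]
w bar [ 0.6192 -0.2061  0.172 ]
plate [ 0.5971 -0.1153  0.1   ]
plate [ 0.6824 -0.131   0.1   ]
tri far [ 0.6601 -0.2195  0.1243] near [ 0.5798 -0.1959  0.154 ]
s [ 0.685  -0.2278  0.172 ]
s [ 0.5949 -0.197   0.172 ]
```

View pics/w3c.png

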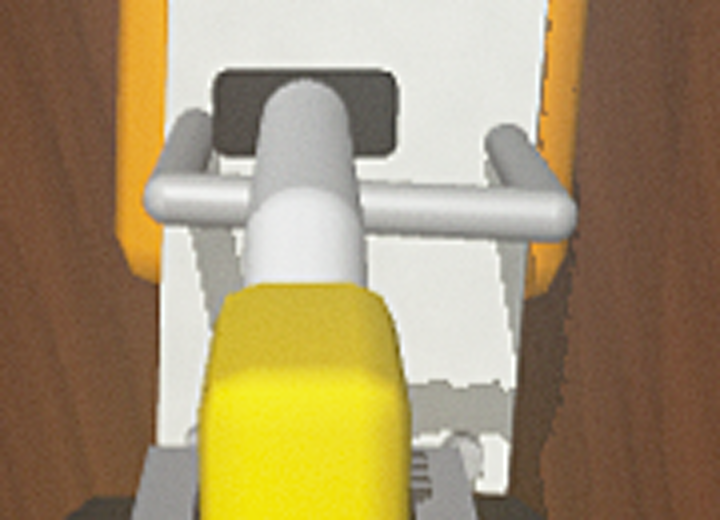

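```bash
python3 - <<'E'
from h import *
from scipy.spatial.transform import Rotation as Ro
w=load('w3');s=get_state();q=np.array(s['orientation']);R=Ro.from_quat(q[[1,2,3,0]]).as_matrix();p=np.array(s['tcp_pos']);print(p)
gz=p[2]+.019
for n,uv,z in(('grip end top(y28,z+15)',(316,263),gz+.015),('grip end bot',(316,241),gz-.015),('foot top outer y33',(316,187.5),gz-.1),('spine corner',(316,228),gz-.018)):
  print(n,(R.T@(atz(w,uv,z)-p)).round(4))
print('bar',(R.T@(atz(w,(330.3,222),.17)-p)).round(4), 'est', (R.T@(np.array([.616,-.205,.17])-p)).round(4))
E
python3 go.py .615 -.205 .27 -11
```

```text
[ 0.61020499 -0.20001885  0.31996585]
grip end top(y28,z+15) [ 0.0271 -0.0006 -0.034 ]
grip end bot [ 0.0249 -0.0007 -0.004 ]
foot top outer y33 [ 0.0314 -0.0008  0.081 ]
spine corner [ 0.0289 -0.0006 -0.001 ]
bar [-0.0041  0.0095  0.15  ] est [-0.0039  0.0066  0.15  ]
clock 5.2667 tcp [ 0.6102 -0.2     0.32  ] yaw -10.41 tilt [ 0.e+00  2.e-04 -1.e+00]
travel [-0.101  0.14   1.249] turn 0.0104 F [-0.3 -0.3 -3.9] gap 0.015086107649905608
```

```bash
python3 -m crank '{"travel":[[-0.07,0.19,0],[-0.07,0.19,0.4],[-0.07,0.19,0.9],[-0.07,0.19,1.4],[-0.07,0.19,1.7]],"turn":[0.01,0.01,0.01,0.01,0.01]}' 8 100; python3 -m crank '{"travel":[[0,0,0],[0,0,0]],"turn":[0,0]}'; python3 go.py .6165 -.205 .190 -10.7; python3 - <<'E'
from h import *
a=snap('wrist','w4')['image'];c=snap('scene','s4')['image']
o=np.zeros((400,800,3),np.uint8)
o[:,:400]=cv2.resize(a[100:400,170:470],(400,400));o[:,400:]=cv2.resize(c[240:440,150:350],(400,400))
cv2.imwrite('pics/m4.png',o[:,:,::-1])
E
```

```text
clock: 5.68
tcp_pos: [0.617, -0.2039, 0.2506]
orientation: [-0.0, 0.771, 0.636, -0.0]
wrist_force: [-0.2, -0.5, 2.8]
finger_gap: 0.0147
clock: 5.85
tcp_pos: [0.6172, -0.2042, 0.2532]
orientation: [0.0, 0.772, 0.636, 0.0]
wrist_force: [-2.4, 1.0, 3.4]
finger_gap: 0.0145
clock 5.85 tcp [ 0.6172 -0.2042  0.2532] yaw -10.98 tilt [-2.e-04  1.e-03 -1.e+00]
travel [-0.022 -0.015  1.579] turn -0.0049 F [-2.4  1.   3.4] gap 0.014492265540689853
```

View pics/m4.png

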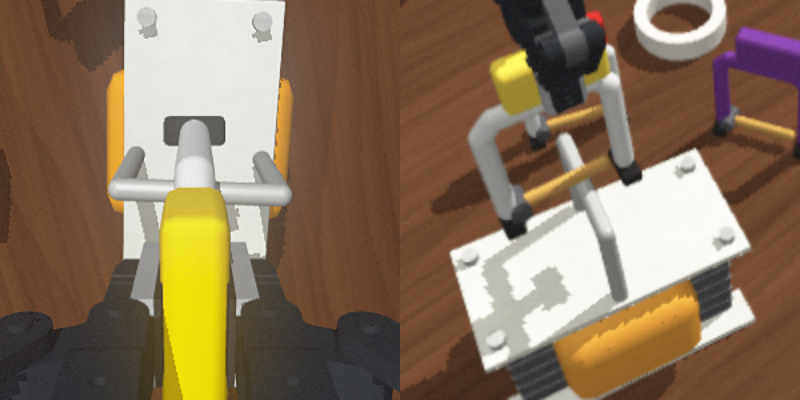

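Gate is just touching the bar (force rose about 6 N at the expected height). The bar is between the posts and square to the hook. Pressing on.

```bash
python3 -m crank '{"travel":[[0,0,0.25],[0,0,0.5],[0,0,0.75],[0,0,1.0],[0,0,1.2]],"turn":[0,0,0,0,0]}'; python3 go.py .6172 -.2042 .190 -10.98;  python3 -m crank '{"travel":[[0,0,0.1],[0,0,0.2],[0,0,0.3],[0,0,0.34],[0,0,0.34]],"turn":[0,0,0,0,0]}';python3 go.py .6172 -.2042 .188 -10.98; python3 - <<'E'
from h import *
a=snap('wrist','w5')['image'];c=snap('scene','s5')['image']
o=np.zeros((400,800,3),np.uint8)
o[:,:400]=cv2.resize(a[100:400,170:470],(400,400));o[:,400:]=cv2.resize(c[240:440,150:350],(400,400))
cv2.imwrite('pics/m5.png',o[:,:,::-1])
E
```

```text
clock: 6.37
tcp_pos: [0.6189, -0.2081, 0.2058]
orientation: [0.004, 0.772, 0.635, -0.001]
wrist_force: [-1.6, -10.4, -2.3]
finger_gap: 0.0146
clock 6.3667 tcp [ 0.6189 -0.2081  0.2058] yaw -11.1 tilt [-0.006   0.0055 -1.    ]
travel [ 0.09  -0.063  0.395] turn -0.0021 F [ -1.6 -10.4  -2.3] gap 0.014604275330125214
clock: 6.78
tcp_pos: [0.6175, -0.2051, 0.1892]
orientation: [-0.0, 0.772, 0.636, -0.0]
wrist_force: [-0.6, -0.2, -2.2]
finger_gap: 0.0145
clock 6.7833 tcp [ 0.6175 -0.2051  0.1892] yaw -11.04 tilt [ 4.e-04 -8.e-04 -1.e+00]
travel [ 0.02  -0.013  0.03 ] turn -0.001 F [-0.6 -0.2 -2.2] gap 0.014480861302730573
```

View pics/m5.png

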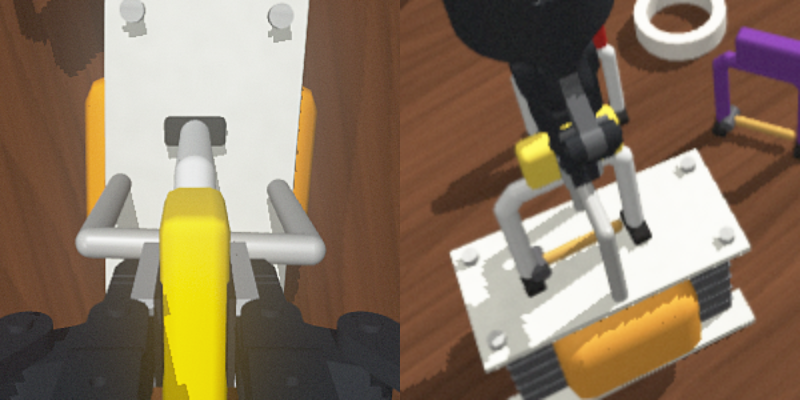

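Gate is shut under the bar, with both feet just above the plate. Now I set it down, release and back off.

```bash
python3 -m crank '{"travel":[[0,0,0.03],[0,0,0.05],[0,0,0.06],[0,0,0.06]],"turn":[0,0,0,0]}'; python3 go.py .6172 -.2042 .188 -11
```

```text
clock: 7.22
tcp_pos: [0.6181, -0.2055, 0.1887]
orientation: [0.001, 0.772, 0.636, 0.0]
wrist_force: [-0.7, 1.6, 4.8]
finger_gap: 0.0149
clock 7.2167 tcp [ 0.6181 -0.2055  0.1887] yaw -11.05 tilt [-4.0e-04  1.9e-03 -1.0e+00]
travel [ 0.027 -0.027  0.018] turn -0.0008 F [-0.7  1.6  4.8] gap 0.01491190211214621
```

Feet are on the plate (+4.8 N). Release.

```bash
python3 -m crank '{"travel":[[0,0,0],[0,0,0],[0,0,0],[0,0,0],[0,0,0]],"turn":[0,0,0,0,0]}' 45; python3 -m crank '{"travel":[[0,0,-0.2],[0,0,-0.6],[0,0,-1.2],[0,0,-2],[0,0,-2.8]],"turn":[0,0,0,0,0]}'; python3 -m crank '{"travel":[[0,0,-0.5],[-0.6,0,-0.6],[-1.5,0,-0.6],[-2.4,0,-0.6],[-2.4,0,-0.6]],"turn":[0,0,0,0,0]}'; python3 -m crank '{"travel":[[0,0,0],[0,0,0],[0,0,0]],"turn":[0,0,0]}'; python3 - <<'E'
from h import *
a=snap('top','t6')['image'];c=snap('scene','s6')['image']
o=np.zeros((400,800,3),np.uint8)
o[:,:400]=cv2.resize(a[100:300,300:500],(400,400));o[:,400:]=cv2.resize(c[200:440,130:370],(400,400))
cv2.imwrite('pics/m6.png',o[:,:,::-1])
E
```

```text
clock: 7.63
tcp_pos: [0.6176, -0.2056, 0.187]
orientation: [-0.0, 0.772, 0.636, -0.0]
wrist_force: [0.3, -1.1, -0.3]
finger_gap: 0.0451
clock: 8.05
tcp_pos: [0.6171, -0.2053, 0.3004]
orientation: [-0.001, 0.772, 0.636, -0.0]
wrist_force: [0.6, 0.3, -0.4]
finger_gap: 0.0449
clock: 8.47
tcp_pos: [0.5978, -0.3057, 0.3232]
orientation: [0.001, 0.774, 0.634, -0.001]
wrist_force: [-1.1, 0.8, -0.5]
finger_gap: 0.0449
clock: 8.72
tcp_pos: [0.5994, -0.2988, 0.3236]
orientation: [-0.0, 0.772, 0.636, 0.0]
wrist_force: [0.1, 0.4, -0.1]
finger_gap: 0.0449
```

View pics/m6.png

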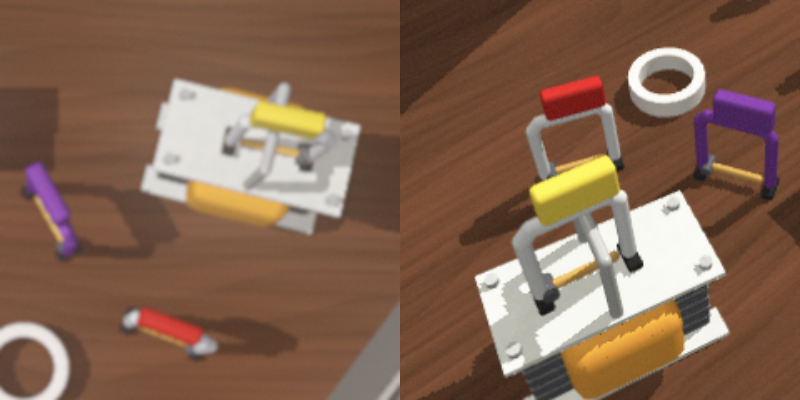

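The hook stands upright on the plate with the bar through its loop and the gate shut under it. The red hook is unmoved and the arm is clear.

```bash
python3 -c "
from workcell import *
print(hand_in())"
```

```text
the job is handed in; nothing more can be done
None
```

The yellow hook is clipped on the bow of the amber-coil transformer, and I've handed the job in. I took it by its grip, pressed it down over the crossbar until the gate opened and closed under the bar, set its feet on the plate and let go.

- **Final pictures:** the hook stands upright and square on the plate with the bar through its loop and the gate shut under it. The red hook looks to be where it started, though I checked that by eye, not by measurement.
- **Robot:** the gripper is clear of everything, with wrist force near zero. The clock read about 8.8 s of the 38 s allowed.
- **Gate opening:** there was no direct reading of the gate angle. I inferred the opening from about 6 N when the gate first touched the bar, a brief 10 N sideways force on the way down, and the bar ending up above the gate.
- **Disagreement:** my views of the bar differed by about 9 mm along its length. My rough scene-camera points were further off (about 25–30 mm), so I left them out and aimed mainly by the wrist view. The hook has 35 mm of room in that direction.

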